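Find the grinding jar with the loose ball and present it to the reader

TASK

The three sealed grinding jars in the steel tray are sterile and must stay shut, but in one of them the steel ball has come out of its holder. Pick them up and shake them from side to side, one at a time, until you find the one that rattles, standing the quiet ones back upright in the tray, and leave everything else on the bench where it is. Then hold the rattling jar upright and still with its label squarely in front of the code reader's window, about a hand's width away and not touching it, and finish while still holding it there.

Things in the scene. Friction and masses are not known exactly. Their poses are not given: they have to be found in the camera images.
- jar_a: one of three look-alike sealed steel jars, 64 mm in diameter, 90 mm high; label with dark rings all round, 15 to 45 mm up; ribbed blue lid, the top 30 mm (grip it there). 0.45 to 0.65 kg, weight tells nothing. In one (any) a 32 mm, 135 g steel ball rolls freely with 24 mm of play and knocks at a tilt of 0.1 rad; in the others nothing moves. Origin: centre of the underside, z to the lid
- jar_b: one of three look-alike sealed steel jars, 64 mm in diameter, 90 mm high; label with dark rings all round, 15 to 45 mm up; ribbed blue lid, the top 30 mm (grip it there). 0.45 to 0.65 kg, weight tells nothing. In one (any) a 32 mm, 135 g steel ball rolls freely with 24 mm of play and knocks at a tilt of 0.1 rad; in the others nothing moves. Origin: centre of the underside, z to the lid
- jar_c: one of three look-alike sealed steel jars, 64 mm in diameter, 90 mm high; label with dark rings all round, 15 to 45 mm up; ribbed blue lid, the top 30 mm (grip it there). 0.45 to 0.65 kg, weight tells nothing. In one (any) a 32 mm, 135 g steel ball rolls freely with 24 mm of play and knocks at a tilt of 0.1 rad; in the others nothing moves. Origin: centre of the underside, z to the lid
- jar_a_label (a point): middle of the label band of jar_a, on the jar's axis 30 mm above its underside
- jar_b_label (a point): middle of the label band of jar_b, on the jar's axis 30 mm above its underside
- jar_c_label (a point): middle of the label band of jar_c, on the jar's axis 30 mm above its underside
- tray: shallow steel instrument tray, 150 mm (its x) by 410 mm (its y), fixed to the bench; floor 4 mm thick, rim 14 mm high and 4 mm wide. The jars stand in it in a row along its y, about 125 mm apart. Origin: centre of its underside, on the bench
- reader: fixed grey pedestal code reader, 145 mm high, on a round foot 96 mm in diameter; its head is 55 mm deep, 78 mm wide, from 60 to 145 mm above the bench. Origin: centre of the foot, on the bench; its front (the side of the window) faces along its -x
- reader_window (a point): centre of the reader's upright dark-red window, 105 mm above the bench; axes as the reader's, so the view leaves along -x, level. It reads a label whose middle is 50 to 150 mm from the window (to the jar's axis) and less than 40 mm off the line of view, sideways or in height
- tube_rack: long orange tube rack, 201 x 75 x 45 mm high (a few small tubes stand 15 mm out of it); loose, to be left where it stands. Origin: centre of its underside
- well_rack: flat yellow 96-hole rack, 84 x 120 x 28 mm high; loose, to be left where it stands. Origin: centre of its underside
- tip_box: blue pipette-tip box with a clear foot, 87 x 124 x 80 mm high; loose, to be left where it stands. Origin: centre of its underside
- bottle: small white bottle with a white cap, 42 mm diameter, 78 mm high; loose, to be left where it stands. Origin: centre of its underside
- vial: white vial with a red cap, 30 mm diameter, 55 mm high; loose, to be left where it stands. Origin: centre of its underside
- kit_block: white carton block with vial holes, 90 x 160 x 35 mm high (two white caps stand 12 mm out of it); loose, to be left where it stands. Origin: centre of its underside

How it is judged:
On the way, in this order (a step that is already met when the one before it is completed fails the run):
1. the jar with the loose ball is held clear of the tray and its ball lies at one side (height (world z) of ball_c0 above 0.06 m and not (horizontal distance between ball_c0 and jar_a_label below 0.01 m or horizontal distance between ball_c0 and jar_b_label below 0.01 m or horizontal distance between ball_c0 and jar_c_label below 0.01 m)).
2. it is shaken: the ball runs through the middle (height (world z) of ball_c0 above 0.06 m and (horizontal distance between ball_c0 and jar_a_label below 0.007 m or horizontal distance between ball_c0 and jar_b_label below 0.007 m or horizontal distance between ball_c0 and jar_c_label below 0.007 m)).
3. to the other side (all of step 1).
4. and back through the middle (all of step 2).
5. to the side again: it has rattled to and fro (all of step 3).
At the end, for the whole second after the job is handed in: the jar with the loose ball is held by the fingers alone, upright within 0.2 rad and still, label middle 45 to 160 mm in front of the reader's window and within 40 mm of its centre line, not touching the reader; the other two stand upright and released on the tray's floor (((distance between ball_c0 and jar_a_label below 0.05 m and contact force between the fingers and jar_a above 2 N and height (world z) of jar_a above 0.03 m and angle between jar_a's own z axis and vertical below 0.2 rad and linear speed of jar_a below 0.03 m/s and x of jar_a_label in the frame of reader_window between -0.16 and -0.045 m and y of jar_a_label in the frame of reader_window between -0.04 and 0.04 m and z of jar_a_label in the frame of reader_window between -0.04 and 0.04 m and contact force between jar_a and reader below 0.1 N and (x of jar_b in the frame of tray between -0.07 and 0.07 m and y of jar_b in the frame of tray between -0.2 and 0.2 m and z of jar_b in the frame of tray between 0.001 and 0.01 m and angle between jar_b's own z axis and vertical below 0.12 rad and linear speed of jar_b below 0.03 m/s and contact force between the fingers and jar_b below 0.1 N) and (x of jar_c in the frame of tray between -0.07 and 0.07 m and y of jar_c in the frame of tray between -0.2 and 0.2 m and z of jar_c in the frame of tray between 0.001 and 0.01 m and angle between jar_c's own z axis and vertical below 0.12 rad and linear speed of jar_c below 0.03 m/s and contact force between the fingers and jar_c below 0.1 N)) or (distance between ball_c0 and jar_b_label below 0.05 m and contact force between the fingers and jar_b above 2 N and height (world z) of jar_b above 0.03 m and angle between jar_b's own z axis and vertical below 0.2 rad and linear speed of jar_b below 0.03 m/s and x of jar_b_label in the frame of reader_window between -0.16 and -0.045 m and y of jar_b_label in the frame of reader_window between -0.04 and 0.04 m and z of jar_b_label in the frame of reader_window between -0.04 and 0.04 m and contact force between jar_b and reader below 0.1 N and (x of jar_a in the frame of tray between -0.07 and 0.07 m and y of jar_a in the frame of tray between -0.2 and 0.2 m and z of jar_a in the frame of tray between 0.001 and 0.01 m and angle between jar_a's own z axis and vertical below 0.12 rad and linear speed of jar_a below 0.03 m/s and contact force between the fingers and jar_a below 0.1 N) and (x of jar_c in the frame of tray between -0.07 and 0.07 m and y of jar_c in the frame of tray between -0.2 and 0.2 m and z of jar_c in the frame of tray between 0.001 and 0.01 m and angle between jar_c's own z axis and vertical below 0.12 rad and linear speed of jar_c below 0.03 m/s and contact force between the fingers and jar_c below 0.1 N)) or (distance between ball_c0 and jar_c_label below 0.05 m and contact force between the fingers and jar_c above 2 N and height (world z) of jar_c above 0.03 m and angle between jar_c's own z axis and vertical below 0.2 rad and linear speed of jar_c below 0.03 m/s and x of jar_c_label in the frame of reader_window between -0.16 and -0.045 m and y of jar_c_label in the frame of reader_window between -0.04 and 0.04 m and z of jar_c_label in the frame of reader_window between -0.04 and 0.04 m and contact force between jar_c and reader below 0.1 N and (x of jar_a in the frame of tray between -0.07 and 0.07 m and y of jar_a in the frame of tray between -0.2 and 0.2 m and z of jar_a in the frame of tray between 0.001 and 0.01 m and angle between jar_a's own z axis and vertical below 0.12 rad and linear speed of jar_a below 0.03 m/s and contact force between the fingers and jar_a below 0.1 N) and (x of jar_b in the frame of tray between -0.07 and 0.07 m and y of jar_b in the frame of tray between -0.2 and 0.2 m and z of jar_b in the frame of tray between 0.001 and 0.01 m and angle between jar_b's own z axis and vertical below 0.12 rad and linear speed of jar_b below 0.03 m/s and contact force between the fingers and jar_b below 0.1 N)))); the arm keeps its last pose, push and grip.
It fails at once if a thing that is not part of the job is pushed more than 30 mm from its place (distance of any of tube_rack, well_rack, tip_box, bottle, vial, kit_block from where it was at the start of the episode above 0.03 m).
It also fails if it takes over 72 s, if anything falls off the work surface, if the arm or the gripper's body presses on something with over 40 N, if the wrist force passes 120 N, or if a joint passes its speed limit or range.

ROBOT

A 7-joint arm with a two-finger parallel gripper is mounted at the origin on the work surface. World frame = base frame: x ahead of the robot, y to its left, z up, the work surface at z = 0. Lengths are in m, angles in rad, forces in N, time in s.
With the tool pointing down it reaches from about 0.425 to 0.925 m from the base axis. Payload 6.8 kg.
Tool frame: the origin (TCP) lies where the fingers leave the gripper's body, on its centre line; the fingertips stand 73 mm ahead of it and the grasp point (between the pads) lies 54 mm ahead of it; z points along the fingers, y is the direction in which the jaws open and shut (so a half turn about z gives the same grasp; the last joint's range is limited). The gripper opens to 85 mm and grips with 20 to 120 N. Pads are 22 mm wide; open, the fingers measure 114 mm over their backs; the gripper's body (76 mm by 85 mm) begins 54 mm behind the grasp point. The pads swing forward as they close: fully open they stand 13 mm farther back than shut.
Start: joints at [-1.34, 0.477, 0.022, 1.555, -0.011, 1.109, -0.083], TCP at [0.224, 0.637, 0.304] pointing down, gripper open.
Joint ranges: [-2.96, 2.96], [-0.34, 2.1], [-1.41, 1.46], [0.24, 2.44], [-1.37, 4.51], [0.17, 1.92], [-2.96, 2.96]. Speed limits (rad/s): [2.39, 2.39, 3.14, 3.14, 3.14, 3.14, 3.14].

INTERFACE

Orientations are given as a rotation vector (axis times angle).
In Python, from bench import r gives the robot as it stands.
- The arm moves only by the shell command python3 -m handwheel 'ROWS' [FORCE]. ROWS is JSON, a list that holds one entry, the list of rows, each a list of 7 numbers: the shift along the world's x, y, z in m, then the turn, a rotation vector about the world's x, y, z in rad, then the finger opening in m, from 0 to 0.0854. A call has 1 to 10 rows; each row shifts and turns the commanded pose from where the row before left it; what a row does not reach is not made up. A row lasts 1/12 s, in which the tool goes at most 41.7 mm and 7.16 degrees, less where a joint would pass 70% of its speed; a pose out of reach is approached as far as the arm can. A call is refused whole if a number of a shift passes 0.0417 or a number of a turn 0.125, either way. A call with a gripper value outside its range is refused whole. The fingers move at their own pace and stop on an object; FORCE is the grip in N (left out, the last holds). Time passes only in rows, so rows that do not move let the fingers close. It gives the time, the measured TCP pose, the force and the opening at its end, in the units of the state.
- r.get_obs(): the state, without advancing time (a new reading comes with each control period).
- r.grab_frame(name): name is "scene" or "top" or "wrist"; returns (picture, depth): 384x512x3 uint8, red, green, blue; 384x512 float32, m along the optical axis (not along the pixel's ray), 0 where there is no reading.
- r.get_calibration(name): a dict with "vertical_fov" (degrees; the focal length in pixels is half the picture's height over the tangent of half this angle, whatever the lens; pixels are square), "cx", "cy" (the principal point, pixels), "R" (3x3) and "t" (3): a world point X has camera coordinates R X + t; the wrist camera has in their place "T_tool_cam" (4x4, takes a point from camera to tool coordinates, whose origin is the TCP and whose axes are the flange's). Camera axes: x right, y down, z forward; pixel columns grow to the right and rows downward; lengths in m; the calibration is good to about 2 mm. A picture is of the moment at which its call begins: read the wrist's pose just before it. get_calibration takes no time and is no camera call.
- r.hand_in(): hands the job in, once; it reports no verdict.
Trained networks look in the newest picture that a camera, given by its name, has taken for a name from the list of things; names that differ only in an ending like _2 or _b are one class to them, and where a whole thing is asked for, a point or a joint stands for the part that bears it (a point fixed in the world has none). Each returns a list of dicts, best first, with "p" (0 to 1); they miss things now and then, are a little off and sometimes report something else, mostly with a low value. They report only what shows in the picture. A call takes as long as a camera call.
- r.masks_of(label, camera): "pixels" (384x512 bool, what is visible of it) and "at" ([column, row] in pixels, amid what is visible of it).
The state is a dict: "clock": time; "joints": joint angles; "qvel": joint speeds; "tau": joint torques, N m; "tcp_pos": TCP position; "orientation": TCP orientation; "contact_force": force on the tool from outside, world axes, zero at the start; "moment": the same for the moment, N m; "grip_width": finger opening in m.
Only numpy, scipy, OpenCV 4.12 (cv2) and the standard library are available. Lean on these libraries where they do the work, as an engineer would, in place of code of your own. Each camera call takes 0.05 s, during which the arm holds its last target.

## Working session

There is one attempt and no reset: what is moved stays moved. The work goes in short steps, Python scripts to look and compute and a shell command to move; the robot and the scene stay as the last step left them, time stands still between calls to the robot, and variables do not carry over. Pictures are saved under pics/ and viewed, and the job is handed in when it is done.

```bash
ls; mkdir -p pics
cat > h.py <<'E'
import numpy as np,cv2
from bench import r
def K(n):
    c=r.get_calibration(n); f=192/np.tan(np.radians(c["vertical_fov"]/2)); return c,f
def pts(n,depth,mask):
    c,f=K(n); v,u=np.nonzero(mask&(depth>0)); z=depth[v,u]
    P=np.stack([(u-c["cx"])/f*z,(v-c["cy"])/f*z,z],1)
    return (P-np.array(c["t"]))@np.array(c["R"])
def save(n,p): cv2.imwrite("pics/"+n+".png",cv2.cvtColor(p,cv2.COLOR_RGB2BGR))
E
python3 - <<'E'
from h import *
print(r.get_obs())
for n in("top","scene"):
    p,d=r.grab_frame(n); save(n+"0",p)
    for l in ["jar_a","tray","reader","tube_rack","well_rack","tip_box","bottle","vial","kit_block"]:
        for m in r.masks_of(l,n):
            if m["p"]<.3: continue
            q=pts(n,d,m["pixels"])
            if len(q): print(n,l,round(m["p"],2),np.round(m["at"]),"med",np.round(np.median(q,0),3),"lo",np.round(np.percentile(q,3,axis=0),3),"hi",np.round(np.percentile(q,97,axis=0),3))
E
```

```text
pics
{'clock': 0.0, 'joints': array([-1.34009317,  0.4778178 ,  0.0223435 ,  1.55645401, -0.0115298 ,
        1.1092712 , -0.08309988]), 'qvel': array([-0.00010771,  0.00280629,  0.00035089,  0.00014582, -0.00112514,
       -0.00038269, -0.0008613 ]), 'tau': array([ 6.17401820e-04, -5.96441281e+01,  1.60842106e+00, -2.81201810e+01,
        1.25414820e-02,  9.03696287e-03,  2.51548721e-05]), 'tcp_pos': array([0.22419101, 0.6361997 , 0.3029127 ]), 'orientation': array([-5.29607758e-01, -3.09642911e+00,  2.84579656e-03]), 'contact_force': array([-0.52990272, -0.15934207,  0.6773819 ]), 'moment': array([ 0.00930672,  0.04750288, -0.0060091 ]), 'grip_width': 0.08558973915845919}
top jar_a 0.97 [273. 194.] med [ 0.516 -0.082  0.094] lo [ 0.49  -0.112  0.022] hi [ 0.55  -0.055  0.098]
top jar_a 0.92 [311. 185.] med [ 0.547 -0.195  0.093] lo [ 0.523 -0.226  0.026] hi [ 0.578 -0.17   0.099]
top jar_a 0.91 [231. 198.] med [0.514 0.046 0.094] lo [0.489 0.019 0.033] hi [0.546 0.073 0.099]
top tray 0.92 [261. 198.] med [ 0.52  -0.066  0.005] lo [ 0.443 -0.273  0.   ] hi [0.616 0.113 0.017]
top re
[... 1374 characters left out ...]
326 0.106] lo [0.656 0.299 0.006] hi [0.728 0.376 0.148]
scene tube_rack 0.72 [367. 137.] med [0.365 0.425 0.045] lo [0.256 0.39  0.008] hi [0.447 0.47  0.059]
scene well_rack 0.93 [259. 252.] med [ 0.75  -0.006  0.028] lo [ 0.707 -0.062  0.015] hi [0.787 0.047 0.032]
scene tip_box 0.68 [223. 188.] med [ 0.538 -0.085  0.087] lo [ 0.484 -0.115  0.004] hi [ 0.552 -0.055  0.097]
scene tip_box 0.67 [211. 256.] med [ 0.759 -0.151  0.079] lo [ 0.706 -0.208  0.016] hi [ 0.787 -0.094  0.083]
scene bottle 0.49 [320. 249.] med [0.771 0.168 0.058] lo [0.75  0.154 0.015] hi [0.781 0.187 0.08 ]
scene kit_block 0.95 [ 99. 216.] med [ 0.561 -0.487  0.034] lo [ 0.507 -0.563  0.008] hi [ 0.596 -0.411  0.046]
```

View pics/top0.png

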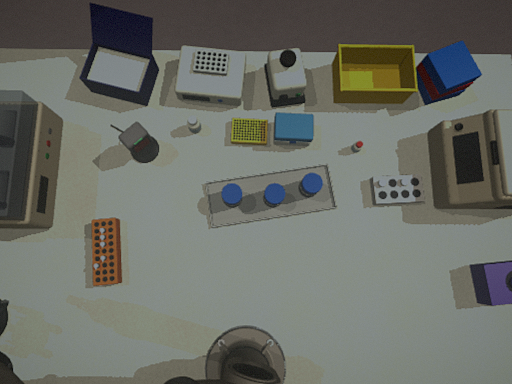

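View pics/scene0.png

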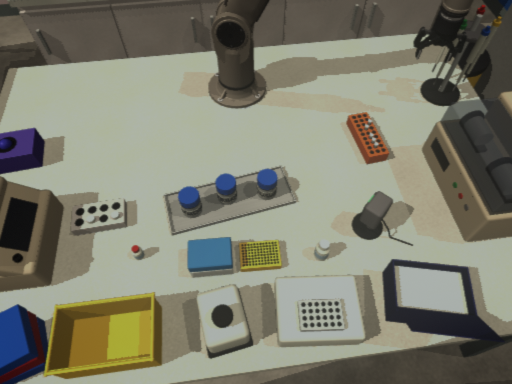

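Run:
```python
from h import *
for n in("top","scene"):
    p,d=r.grab_frame(n)
    full=pts(n,d,np.ones(d.shape,bool))
    for m in r.masks_of("jar_a",n)[:3]:
        q=pts(n,d,m["pixels"]); q=q[q[:,2]>.088]
        print(n,"jar",np.round(cv2.minEnclosingCircle(q[:,:2].astype(np.float32)*1000),1) if 0 else cv2.minEnclosingCircle((q[:,:2]*1000).astype(np.float32)),np.median(q[:,2]))
    m=r.masks_of("reader",n)[0]; q=pts(n,d,m["pixels"])
    h=q[(q[:,2]>.135)&(np.abs(q[:,0]-.68)<.08)]
    print("reader rect",cv2.minAreaRect((h[:,:2]*1000).astype(np.float32)),cv2.boxPoints(cv2.minAreaRect((h[:,:2]*1000).astype(np.float32))))
    f=q[q[:,2]<.02]; print("foot",f.min(0),f.max(0))
    # dark-red window
    v,u=np.nonzero(m["pixels"]&(d>0)); c=p[v,u].astype(int)
    red=(c[:,0]>c[:,1]*1.6+10)
    print("red n",red.sum(), np.median(q[red],0) if red.any() else "")
    t=r.masks_of("tray",n)[0]; q=pts(n,d,t["pixels"]); q=q[q[:,2]<.02]; print("tray",cv2.minAreaRect((q[:,:2]*1000).astype(np.float32)))
    for mm in r.masks_of("vial",n): print("vial",mm["p"],mm["at"],np.median(pts(n,d,mm["pixels"]),0))
```

```text
top jar ((520.37939453125, -84.98430633544922), 31.733430862426758) 0.09443646248996437
top jar ((553.8426513671875, -200.3668670654297), 31.41092872619629) 0.09474976603490533
top jar ((684.9047241210938, 340.28619384765625), 42.76976013183594) 0.14373523124186638
reader rect ((685.0408935546875, 340.54547119140625), (56.52304458618164, 77.58380889892578), 42.08879852294922) [[638.0663  350.39005]
 [690.06934 292.81454]
 [732.0155  330.7009 ]
 [680.01245 388.2764 ]]
foot [ 0.6361402   0.29052981 -0.00418114] [0.77224693 0.43129988 0.01996123]
red n 0 
tray ((531.9701538085938, -76.28306579589844), (155.66421508789062, 412.7428283691406), 9.399723052978516)
scene jar ((519.9321899414062, -86.18025207519531), 32.47581100463867) 0.09358880902062416
scene jar ((520.345703125, 44.348289489746094), 32.42546844482422) 0.09398461351834746
scene jar ((555.5889282226562, -203.14271545410156), 32.756248474121094) 0.09372204230897578
reader rect ((686.4432983398438, 340.149658203125), (56.21772384643555, 79.4821548461914), 43.55122375488281) [[638.68945 349.58527]
 [693.4529  291.97986]
 [734.19714 330.71405]
 [679.4337  388.31946]]
foot [ 0.56302842  0.29117789 -0.00195579] [0.73066655 0.44288017 0.01991691]
red n 0 
tray ((525.0330810546875, -81.16889953613281), (164.3013153076172, 412.9610595703125), 8.881239891052246)
vial 0.62 [140.0, 252.1] [ 0.69970229 -0.36182252  0.03792605]
```

The top view shows three blue-lidded jars in the tray at about (231,194), (274,194) and (312,184), with the reader at about (140,143). In both views its cable leaves on the +x,+y side. I'll crop closer to confirm which way the window faces.

Run:
```python
import cv2,numpy as np
a=cv2.imread("pics/top0.png")[105:175,100:180]; b=cv2.imread("pics/scene0.png")[180:250,340:420]
f=lambda i:cv2.convertScaleAbs(cv2.resize(i,(400,350),interpolation=2),alpha=1.8)
cv2.imwrite("pics/z0.png",np.hstack([f(a),f(b)]))
```

```text
(no output)
```

View pics/z0.png

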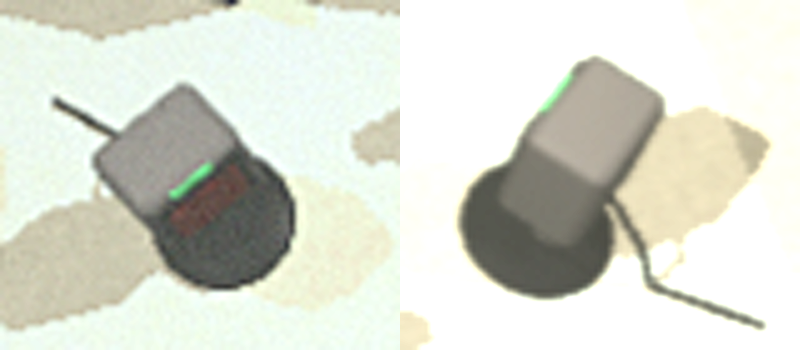

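```bash
python3 -m handwheel '[[[0.0185,-0.037,0,0,0,0,0.0854],[0.0185,-0.037,0,0,0,0,0.0854],[0.0185,-0.037,0,0,0,0,0.0854],[0.0185,-0.037,0,0,0,0,0.0854],[0.0185,-0.037,0,0,0,0,0.0854],[0.0185,-0.037,0,0,0,0,0.0854],[0.0185,-0.037,0,0,0,0,0.0854],[0.0185,-0.037,0,0,0,0,0.0854]]]' 60
python3 - <<'E'
from h import *
p,d=r.grab_frame("wrist"); save("w0",p)
E
```

```text
clock: 2.17
tcp_pos: [0.3729, 0.3387, 0.3042]
orientation: [0.529, 3.096, 0.001]
contact_force: [1.0, 0.1, 0.3]
grip_width: 0.0857
```

View pics/w0.png

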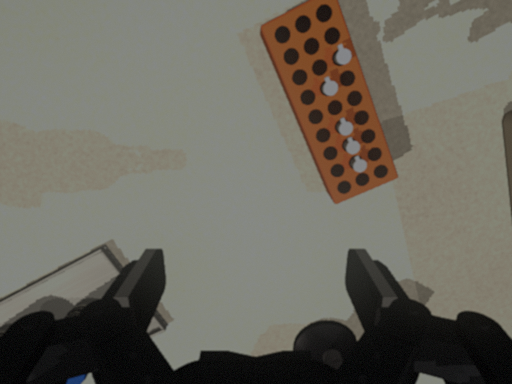

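The crop shows the dark-red window on the reader's lower-right face, which is toward -x,-y in the world frame, as I thought. The wrist view shows the orange rack at (330,100) well below the path. Next I go to the left jar.

```bash
python3 -m handwheel '[[[0.0184,-0.0368,0,0,0,0,0.0854],[0.0184,-0.0368,0,0,0,0,0.0854],[0.0184,-0.0368,0,0,0,0,0.0854],[0.0184,-0.0368,0,0,0,0,0.0854],[0.0184,-0.0368,0,0,0,0,0.0854],[0.0184,-0.0368,0,0,0,0,0.0854],[0.0184,-0.0368,0,0,0,0,0.0854],[0.0184,-0.0368,0,0,0,0,0.0854],[0,0,-0.03,0,0,0,0.0854],[0,0,-0.03,0,0,0,0.0854]]]' 60
python3 -m handwheel '[[[0,0,-0.02,0,0,0,0.0854],[0,0,0,0,0,0,0.0854],[0,0,0,0,0,0,0.0854]]]'
python3 - <<'E'
from h import *
from scipy.spatial.transform import Rotation as R
o=r.get_obs()
p,d=r.grab_frame("wrist"); save("w1",p)
c=r.get_calibration("wrist"); f=192/np.tan(np.radians(c["vertical_fov"]/2)); T=np.array(c["T_tool_cam"])
Rw=R.from_rotvec(o["orientation"]).as_matrix(); print(o["tcp_pos"],Rw.round(3).tolist())
for m in r.masks_of("jar_a","wrist"):
    v,u=np.nonzero(m["pixels"]&(d>0)); z=d[v,u]; P=np.stack([(u-c["cx"])/f*z,(v-c["cy"])/f*z,z,0*z+1],1)
    W=(P@T.T)[:,:3]@Rw.T+o["tcp_pos"]; q=W[W[:,2]>.086]
    if len(q)>10: print(m["p"],m["at"],cv2.minEnclosingCircle((q[:,:2]*1000).astype(np.float32)),q.min(0),q.max(0))
E
```

```text
clock: 3.05
tcp_pos: [0.522, 0.0435, 0.2451]
orientation: [0.538, 3.089, 0.002]
contact_force: [0.3, 0.9, -0.2]
grip_width: 0.0854
clock: 3.3
tcp_pos: [0.5192, 0.0463, 0.2235]
orientation: [-0.529, -3.095, 0.002]
contact_force: [0.0, 0.0, -0.1]
grip_width: 0.0851
[0.51923169 0.04632601 0.22354391] [[-0.943, 0.332, -0.002], [0.332, 0.943, -0.001], [0.002, -0.001, -1.0]]
0.77 [100.5, 239.2] ((518.7259521484375, -85.23262023925781), 32.39289093017578) [ 0.48687468 -0.11736774  0.08601678] [ 0.54843258 -0.05284217  0.0966095 ]
0.72 [25.6, 290.8] ((534.14892578125, -147.9536895751953), 38.6184196472168) [ 0.5132683  -0.18055565  0.08600364] [ 0.55502957 -0.11546718  0.09660251]
0.6 [255.4, 198.2] ((517.42138671875, 45.454559326171875), 31.90117645263672) [0.48584708 0.01380756 0.08600049] [0.54910685 0.07678384 0.09667927]
```

View pics/w1.png

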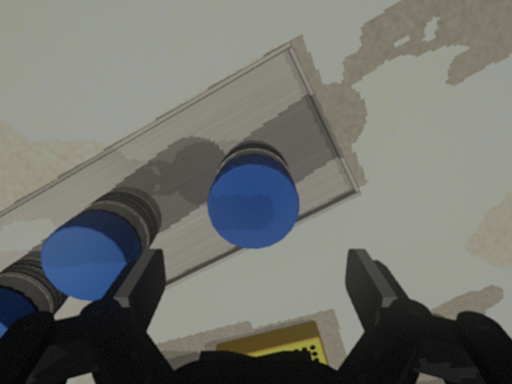

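The wrist view shows the left jar's lid at (255,198), centred between the fingers as I look along the jaw axis. Going down and gripping.

```bash
python3 -m handwheel '[[[0,-0.001,-0.03,0,0,0,0.0854],[0,0,-0.035,0,0,0,0.0854],[0,0,-0.03,0,0,0,0.0854],[0,0,0,0,0,0,0.0854],[0,0,0,0,0,0,0.03],[0,0,0,0,0,0,0.03],[0,0,0,0,0,0,0.03],[0,0,0,0,0,0,0.03],[0,0,0,0,0,0,0.03],[0,0,0,0,0,0,0.03]]]' 60
python3 -m handwheel '[[[0,0,0,0,0,0,0.03],[0,0,0,0,0,0,0.03]]]' 60
```

```text
clock: 4.23
tcp_pos: [0.5209, 0.045, 0.1315]
orientation: [0.53, 3.093, 0.002]
contact_force: [-1.8, -2.6, 8.3]
grip_width: 0.0626
clock: 4.4
tcp_pos: [0.5209, 0.045, 0.1315]
orientation: [0.53, 3.093, 0.002]
contact_force: [-2.3, -2.1, 7.7]
grip_width: 0.0623
```

```bash
python3 -m handwheel '[[[0,0,0.02,0,0,0,0.03],[0,0,0.035,0,0,0,0.03],[0,0,0.035,0,0,0,0.03],[0,0,0.03,0,0,0,0.03],[0,0,0,0,0,0,0.03],[0,0,0,0,0,0,0.03],[0,0,0,0,0,0,0.03],[0,0,0,0,0,0,0.03]]]' 60
python3 - <<'E'
from h import *
from bench import r
for i in range(5):
    r.grab_frame("top"); o=r.get_obs(); print(o["clock"],o["tcp_pos"].round(4),o["contact_force"].round(2),o["moment"].round(4),o["tau"].round(3))
p,d=r.grab_frame("scene"); save("s1",p)
E
```

```text
clock: 5.07
tcp_pos: [0.5182, 0.0452, 0.2474]
orientation: [-0.529, -3.094, 0.002]
contact_force: [0.1, -0.6, -5.9]
grip_width: 0.0625
5.1167 [0.5183 0.0452 0.2472] [-0.51  0.2  -5.18] [ 0.0083 -0.009   0.0344] [-3.2000e-02 -4.4506e+01  3.9900e+00 -2.5869e+01  8.0000e-03  1.4000e-02
  1.0000e-03]
5.1667 [0.5185 0.0452 0.2473] [-0.06 -0.04 -4.95] [-0.0361 -0.0548 -0.0079] [-3.4000e-02 -4.4229e+01  3.9530e+00 -2.5692e+01  8.0000e-03  2.9000e-02
  1.0000e-03]
5.2167 [0.5188 0.0451 0.2475] [ 0.35  0.05 -5.16] [-0.0623 -0.0491 -0.0179] [-3.0000e-02 -4.4021e+01  3.9310e+00 -2.5600e+01  9.0000e-03  3.4000e-02
  1.0000e-03]
5.2667 [0.519  0.0451 0.2477] [-0.3  -0.45 -5.84] [ 0.0765 -0.0134  0.0201] [-2.4000e-02 -4.3871e+01  3.9180e+00 -2.5562e+01  9.0000e-03  3.4000e-02
  1.0000e-03]
5.3167 [0.5191 0.0452 0.248 ] [-0.55 -0.96 -5.89] [ 0.0313  0.0143 -0.0145] [-1.6000e-02 -4.3767e+01  3.9120e+00 -2.5556e+01  1.0000e-02  3.2000e-02
  1.0000e-03]
```

View pics/s1.png

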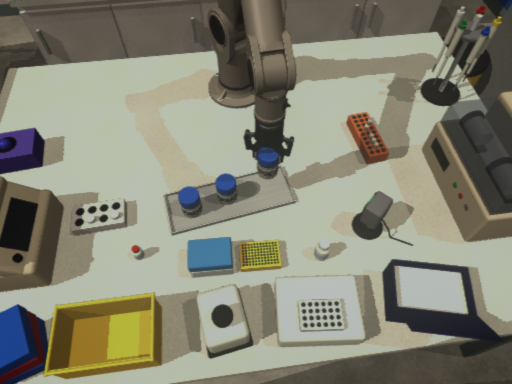

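The jar is lifted (lid at (268,157) in the scene view). The wrist moment reading is noisy, but the joint torques look clean, so I'll tilt to either side and compare torques.

```bash
cat > ob.py <<'E'
from h import *
import sys
L=[]
for i in range(int(sys.argv[1]) if len(sys.argv)>1 else 1):
    if i: r.grab_frame("top")
    o=r.get_obs(); L.append(np.r_[o["tau"],o["contact_force"],o["moment"],o["orientation"]])
L=np.array(L); print(round(o["clock"],2),"tau",L[:,:7].mean(0).round(4),"F",L[:,7:10].mean(0).round(2),"M",L[:,10:13].mean(0).round(3),"ori",L[-1,13:].round(4),"j",o["joints"].round(4),"pos",o["tcp_pos"].round(4))
E
H="python3 -m handwheel"
python3 ob.py
python3 -m handwheel '[[[0,0,0,0.115,-0.04,0,0.03],[0,0,0,0.115,-0.04,0,0.03],[0,0,0,0,0,0,0.03],[0,0,0,0,0,0,0.03],[0,0,0,0,0,0,0.03],[0,0,0,0,0,0,0.03],[0,0,0,0,0,0,0.03]]]' >/dev/null; python3 ob.py
python3 -m handwheel '[[[0,0,0,-0.115,0.04,0,0.03],[0,0,0,-0.115,0.04,0,0.03],[0,0,0,0,0,0,0.03],[0,0,0,0,0,0,0.03],[0,0,0,0,0,0,0.03],[0,0,0,0,0,0,0.03],[0,0,0,0,0,0,0.03]]]' >/dev/null; python3 ob.py
python3 -m handwheel '[[[0,0,0,-0.115,0.04,0,0.03],[0,0,0,-0.115,0.04,0,0.03],[0,0,0,0,0,0,0.03],[0,0,0,0,0,0,0.03],[0,0,0,0,0,0,0.03],[0,0,0,0,0,0,0.03],[0,0,0,0,0,0,0.03]]]' >/dev/null; python3 ob.py
python3 -m handwheel '[[[0,0,0,0.115,-0.04,0,0.03],[0,0,0,0.115,-0.04,0,0.03],[0,0,0,0,0,0,0.03],[0,0,0,0,0,0,0.03],[0,0,0,0,0,0,0.03],[0,0,0,0,0,0,0.03],[0,0,0,0,0,0,0.03]]]' ; python3 ob.py
```

```text
5.37 tau [-1.17000e-02 -4.36998e+01  3.90900e+00 -2.55690e+01  1.04000e-02
  2.85000e-02  5.00000e-04] F [ 0.81  0.39 -5.19] M [-0.012 -0.011 -0.053] ori [-5.2960e-01 -3.0954e+00  1.1000e-03] j [-0.4956  0.2992  0.3483  1.9955 -0.1317  0.8695  1.1556] pos [0.5193 0.0451 0.2482]
5.95 tau [ 4.15600e-01 -4.32001e+01  2.73230e+00 -2.56326e+01 -9.28500e-01
 -1.45700e-01 -4.23000e-02] F [-0.55  0.22 -4.88] M [-0.524  0.165  0.049] ori [0.5149 3.0369 0.3695] j [-0.3258  0.2688  0.2628  2.0445 -0.4184  0.7838  1.4502] pos [0.5197 0.0467 0.2489]
6.53 tau [-5.09900e-01 -4.35670e+01  3.63060e+00 -2.57657e+01 -5.11000e-02
  6.00000e-04  2.55000e-02] F [ 0.35  0.23 -5.77] M [-0.082  0.003 -0.015] ori [-5.3310e-01 -3.0958e+00 -2.0000e-03] j [-0.4889  0.297   0.3431  1.9959 -0.1309  0.8692  1.1548] pos [0.5192 0.0441 0.2489]
7.12 tau [-2.36000e-01 -4.55478e+01  5.42060e+00 -2.48702e+01  9.46000e-01
  8.17000e-01  2.59000e-02] F [-0.07  0.11 -5.99] M [ 0.53  -0.21   0.027] ori [-0.5231 -3.0349  0.3686] j [-0.6211  0.3577  0.4009  1.9427  0.0779  1.0007  0.9489] pos [0.5193 0.0439 0.2492]
clock: 7.7
tcp_pos: [0.5197, 0.0464, 0.2487]
orientation: [-0.526, -3.097, 0.002]
contact_force: [0.3, -0.2, -6.1]
grip_width: 0.0628
7.7 tau [ 4.37000e-01 -4.41727e+01  4.04470e+00 -2.56515e+01  6.07000e-02
  4.00000e-02 -1.99000e-02] F [ 0.25 -0.15 -6.07] M [ 0.025 -0.024  0.005] ori [-5.2590e-01 -3.0966e+00  2.0000e-03] j [-0.4898  0.2984  0.3379  1.9937 -0.1265  0.8704  1.1505] pos [0.5197 0.0464 0.2487]
```

Run:
```python
from h import *
for i in range(12):
    r.grab_frame("top"); o=r.get_obs(); print(round(o["clock"],2),o["tau"][[0,4,5,6]].round(4),o["joints"][[0,2,4,5,6]].round(4),o["contact_force"].round(2),o["moment"].round(3))
```

```text
7.75 [ 0.236   0.0441  0.0324 -0.0162] [-0.4896  0.338  -0.1268  0.8702  1.1508] [-0.35 -0.27 -4.86] [ 0.015 -0.012  0.004]
7.8 [ 0.0917  0.0315  0.0269 -0.0127] [-0.4895  0.3382 -0.127   0.8701  1.151 ] [ 0.44 -0.02 -5.2 ] [ 0.005 -0.01   0.051]
7.85 [-0.004   0.023   0.0232 -0.0098] [-0.4892  0.3383 -0.1272  0.87    1.1511] [ 0.32 -0.68 -5.07] [ 0.033 -0.039  0.013]
7.9 [-0.0648  0.0171  0.0209 -0.0074] [-0.4889  0.3384 -0.1273  0.8699  1.1513] [ 0.6  -0.64 -6.36] [ 0.021 -0.022  0.031]
7.95 [-0.0965  0.0134  0.0192 -0.0057] [-0.4886  0.3385 -0.1274  0.8699  1.1514] [ 0.01 -0.09 -5.32] [ 0.012 -0.095  0.014]
8.0 [-0.1079  0.011   0.0179 -0.0043] [-0.4884  0.3385 -0.1275  0.8698  1.1514] [ 0.7   0.17 -5.86] [-0.015  0.036  0.032]
8.05 [-0.1074  0.0098  0.017  -0.0033] [-0.4882  0.3385 -0.1275  0.8698  1.1515] [-0.26  0.77 -5.23] [ 0.    -0.019 -0.044]
8.1 [-0.099   0.0091  0.0164 -0.0025] [-0.488   0.3386 -0.1276  0.8698  1.1515] [-0.21 -1.   -5.06] [-0.017 -0.016  0.001]
8.15 [-0.0854  0.0089  0.0159 -0.0019] [-0.4879  0.3385 -0.1276  0.8697  1.1515] [ 0.58 -0.51 -6.29] [-0.004 -0.034  0.037]
8.2 [-0.0702  0.009   0.0156 -0.0014] [-0.4878  0.3385 -0.1276  0.8698  1.1515] [ 0.12  0.24 -6.45] [-0.028 -0.04   0.015]
8.25 [-0.056   0.0092  0.0153 -0.0011] [-0.4877  0.3385 -0.1277  0.8697  1.1515] [-0.29  0.68 -5.87] [-0.015 -0.032 -0.018]
8.3 [-0.0416  0.0094  0.015  -0.0008] [-0.4876  0.3385 -0.1277  0.8697  1.1516] [ 0.11 -0.02 -4.78] [-0.002  0.001 -0.022]
```

```bash
python3 -m handwheel '[[[0,0,0,0.115,-0.04,0,0.03],[0,0,0,0.115,-0.04,0,0.03],[0,0,0,0,0,0,0.03],[0,0,0,0,0,0,0.03],[0,0,0,0,0,0,0.03],[0,0,0,0,0,0,0.03],[0,0,0,0,0,0,0.03],[0,0,0,0,0,0,0.03],[0,0,0,0,0,0,0.03],[0,0,0,0,0,0,0.03]]]' >/dev/null; python3 ob.py 3
python3 -m handwheel '[[[0,0,0,-0.115,0.04,0,0.03],[0,0,0,-0.115,0.04,0,0.03],[0,0,0,0,0,0,0.03],[0,0,0,0,0,0,0.03],[0,0,0,0,0,0,0.03],[0,0,0,0,0,0,0.03],[0,0,0,0,0,0,0.03],[0,0,0,0,0,0,0.03],[0,0,0,0,0,0,0.03]]]' >/dev/null; python3 ob.py 6
```

```text
9.23 tau [-1.43100e-01 -4.31453e+01  2.41370e+00 -2.57308e+01 -9.92300e-01
 -1.52700e-01 -1.16000e-02] F [-0.25  0.02 -5.05] M [-0.549  0.168 -0.001] ori [0.5185 3.0355 0.3713] j [-0.3153  0.2678  0.2537  2.0449 -0.4167  0.7826  1.4485] pos [0.5195 0.0455 0.2489]
10.23 tau [ 1.15000e-01 -4.39162e+01  3.81540e+00 -2.56879e+01  5.60000e-03
  1.42000e-02  7.40000e-03] F [ 0.35 -0.1  -5.13] M [-0.011 -0.009 -0.002] ori [-5.2990e-01 -3.0965e+00 -3.0000e-04] j [-0.4829  0.297   0.3329  1.9943 -0.1258  0.8696  1.1496] pos [0.5195 0.0452 0.2489]
```

```bash
python3 -m handwheel '[[[0,0,0,0.115,-0.04,0,0.03],[0,0,0,0,0,0,0.03],[0,0,0,0,0,0,0.03],[0,0,0,0,0,0,0.03],[0,0,0,0,0,0,0.03],[0,0,0,0,0,0,0.03],[0,0,0,0,0,0,0.03],[0,0,0,0,0,0,0.03],[0,0,0,0,0,0,0.03]]]' >/dev/null; python3 ob.py 4
python3 -m handwheel '[[[0,0,0,-0.115,0.04,0,0.03],[0,0,0,-0.115,0.04,0,0.03],[0,0,0,0,0,0,0.03],[0,0,0,0,0,0,0.03],[0,0,0,0,0,0,0.03],[0,0,0,0,0,0,0.03],[0,0,0,0,0,0,0.03],[0,0,0,0,0,0,0.03],[0,0,0,0,0,0,0.03]]]' >/dev/null; python3 ob.py 4
python3 -m handwheel '[[[0,0,0,-0.115,0.04,0,0.03],[0,0,0,0,0,0,0.03],[0,0,0,0,0,0,0.03],[0,0,0,0,0,0,0.03],[0,0,0,0,0,0,0.03],[0,0,0,0,0,0,0.03],[0,0,0,0,0,0,0.03],[0,0,0,0,0,0,0.03],[0,0,0,0,0,0,0.03]]]' >/dev/null; python3 ob.py 4
python3 -m handwheel '[[[0,0,0,0.115,-0.04,0,0.03],[0,0,0,0.115,-0.04,0,0.03],[0,0,0,0,0,0,0.03],[0,0,0,0,0,0,0.03],[0,0,0,0,0,0,0.03],[0,0,0,0,0,0,0.03],[0,0,0,0,0,0,0.03]]]' >/dev/null; python3 ob.py 4
```

```text
11.13 tau [-8.10000e-02 -4.33673e+01  3.02950e+00 -2.58506e+01 -4.95200e-01
 -1.83800e-01 -6.50000e-03] F [ 0.32  0.32 -5.14] M [-0.277  0.096  0.013] ori [0.5251 3.0715 0.1871] j [-0.4012  0.278   0.2936  2.02   -0.2599  0.818   1.2865] pos [0.5195 0.0453 0.2489]
12.03 tau [ 1.10600e-01 -4.48163e+01  4.58980e+00 -2.53605e+01  5.06100e-01
  3.79500e-01  8.90000e-03] F [ 0.03  0.03 -5.41] M [ 0.277 -0.11   0.022] ori [-0.526  -3.0713  0.1867] j [-0.5515  0.3236  0.3616  1.9678 -0.0108  0.9324  1.0347] pos [0.5195 0.045  0.2489]
12.93 tau [ 6.80000e-02 -4.60175e+01  5.46920e+00 -2.48531e+01  9.91300e-01
  8.52200e-01  6.20000e-03] F [ 0.23 -0.06 -5.34] M [ 0.532 -0.197  0.011] ori [-0.5192 -3.0352  0.3713] j [-0.6135  0.3577  0.3876  1.9411  0.0842  1.0024  0.9424] pos [0.5195 0.0452 0.2489]
13.67 tau [ 1.21300e-01 -4.41039e+01  3.78840e+00 -2.57192e+01  3.92000e-02
  3.18000e-02 -1.65000e-02] F [ 0.09 -0.4  -5.49] M [ 0.009 -0.018 -0.016] ori [-5.2710e-01 -3.0966e+00  1.3000e-03] j [-0.4793  0.2974  0.3262  1.9935 -0.1223  0.87    1.1463] pos [0.5196 0.046  0.2487]
```

Settled torques are linear and show no hysteresis: the odd-part ratio is 0.505 against 0.504 for a rigid jar. So this one looks quiet. I'll put it back where it stood.

```bash
python3 -m handwheel '[[[0,0,-0.035,0,0,0,0.03],[0,0,-0.035,0,0,0,0.03],[0,0,-0.025,0,0,0,0.03],[0,0,-0.012,0,0,0,0.03],[0,0,-0.006,0,0,0,0.03],[0,0,-0.003,0,0,0,0.03],[0,0,0,0,0,0,0.03],[0,0,0,0,0,0,0.03]]]'; python3 ob.py 2
```

```text
clock: 14.33
tcp_pos: [0.5204, 0.0454, 0.1338]
orientation: [0.529, 3.095, 0.001]
contact_force: [0.0, 0.2, -4.5]
grip_width: 0.0622
14.38 tau [-2.37000e-02 -4.94162e+01  4.82600e+00 -1.90228e+01  3.70000e-03
  2.56000e-02  1.70000e-03] F [ 0.21  0.48 -4.57] M [ 0.031 -0.008  0.05 ] ori [5.2920e-01 3.0947e+00 1.3000e-03] j [-0.4216  0.476   0.269   2.069  -0.2114  0.6198  1.2234] pos [0.5204 0.0454 0.134 ]
```

```bash
python3 -m handwheel '[[[0,0,-0.0025,0,0,0,0.03],[0,0,0,0,0,0,0.03],[0,0,0,0,0,0,0.03],[0,0,0,0,0,0,0.0854],[0,0,0,0,0,0,0.0854],[0,0,0,0,0,0,0.0854],[0,0,0,0,0,0,0.0854],[0,0,0,0,0,0,0.0854],[0,0,0,0,0,0,0.0854]]]'
python3 -m handwheel '[[[0,0,0.02,0,0,0,0.0854],[0,0,0.035,0,0,0,0.0854],[0,0,0.035,0,0,0,0.0854],[0,-0.0325,0,0,0,0,0.0854],[0,-0.0325,0,0,0,0,0.0854],[0,-0.0325,0,0,0,0,0.0854],[0,-0.0325,0,0,0,0,0.0854],[0,0,0,0,0,0,0.0854],[0,0,0,0,0,0,0.0854],[0,0,0,0,0,0,0.0854]]]'
cat > wj.py <<'E'
from h import *
import sys
from scipy.spatial.transform import Rotation as R
o=r.get_obs()
p,d=r.grab_frame("wrist"); save(sys.argv[1],p)
c=r.get_calibration("wrist"); f=192/np.tan(np.radians(c["vertical_fov"]/2)); T=np.array(c["T_tool_cam"])
Rw=R.from_rotvec(o["orientation"]).as_matrix(); print(o["clock"],o["tcp_pos"])
for m in r.masks_of("jar_a","wrist"):
    v,u=np.nonzero(m["pixels"]&(d>0)); z=d[v,u]; P=np.stack([(u-c["cx"])/f*z,(v-c["cy"])/f*z,z,0*z+1],1)
    W=(P@T.T)[:,:3]@Rw.T+o["tcp_pos"]; q=W[W[:,2]>.09]
    if len(q)>10: print(m["p"],m["at"],cv2.minEnclosingCircle((q[:,:2]*1000).astype(np.float32)),q[:,2].max())
E
python3 wj.py w2
```

```text
clock: 15.13
tcp_pos: [0.5195, 0.0452, 0.1304]
orientation: [-0.53, -3.097, 0.0]
contact_force: [0.2, 0.4, 0.0]
grip_width: 0.0855
clock: 15.97
tcp_pos: [0.5195, -0.0843, 0.2203]
orientation: [-0.53, -3.096, -0.001]
contact_force: [0.5, 0.7, -0.5]
grip_width: 0.0851
15.9667 [ 0.519504   -0.08428321  0.22026751]
0.62 [253.3, 199.5] ((518.5189208984375, -85.09481048583984), 32.097137451171875) 0.09658872828091325
0.6 [138.9, 252.0] ((521.912353515625, -177.79783630371094), 59.10032653808594) 0.16602900418190364
0.58 [431.5, 134.8] ((517.2190551757812, 44.99458312988281), 32.37374496459961) 0.0966665040295025
```

View pics/w2.png

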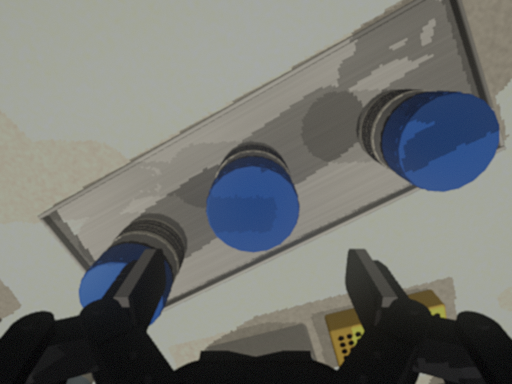

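Jar A stands upright again at (440,140). The middle jar's lid at (253,205) is centred. Gripping it.

```bash
python3 -m handwheel '[[[0,-0.001,-0.03,0,0,0,0.0854],[0,0,-0.035,0,0,0,0.0854],[0,0,-0.025,0,0,0,0.0854],[0,0,0,0,0,0,0.0854],[0,0,0,0,0,0,0.03],[0,0,0,0,0,0,0.03],[0,0,0,0,0,0,0.03],[0,0,0,0,0,0,0.03],[0,0,0,0,0,0,0.03],[0,0,0,0,0,0,0.03]]]' 60
python3 -m handwheel '[[[0,0,0.02,0,0,0,0.03],[0,0,0.035,0,0,0,0.03],[0,0,0.035,0,0,0,0.03],[0,0,0.03,0,0,0,0.03],[0,0,0,0,0,0,0.03],[0,0,0,0,0,0,0.03],[0,0,0,0,0,0,0.03],[0,0,0,0,0,0,0.03]]]' 60
python3 ob.py 8
python3 -m handwheel '[[[0,0,0,0.115,-0.04,0,0.03],[0,0,0,0.115,-0.04,0,0.03],[0,0,0,0,0,0,0.03],[0,0,0,0,0,0,0.03],[0,0,0,0,0,0,0.03],[0,0,0,0,0,0,0.03],[0,0,0,0,0,0,0.03],[0,0,0,0,0,0,0.03],[0,0,0,0,0,0,0.03],[0,0,0,0,0,0,0.03]]]' >/dev/null; python3 ob.py 4
python3 -m handwheel '[[[0,0,0,-0.115,0.04,0,0.03],[0,0,0,0,0,0,0.03],[0,0,0,0,0,0,0.03],[0,0,0,0,0,0,0.03],[0,0,0,0,0,0,0.03],[0,0,0,0,0,0,0.03],[0,0,0,0,0,0,0.03],[0,0,0,0,0,0,0.03],[0,0,0,0,0,0,0.03]]]' >/dev/null; python3 ob.py 4
python3 -m handwheel '[[[0,0,0,-0.115,0.04,0,0.03],[0,0,0,0,0,0,0.03],[0,0,0,0,0,0,0.03],[0,0,0,0,0,0,0.03],[0,0,0,0,0,0,0.03],[0,0,0,0,0,0,0.03],[0,0,0,0,0,0,0.03],[0,0,0,0,0,0,0.03],[0,0,0,0,0,0,0.03]]]' >/dev/null; python3 ob.py 4
python3 -m handwheel '[[[0,0,0,-0.115,0.04,0,0.03],[0,0,0,0,0,0,0.03],[0,0,0,0,0,0,0.03],[0,0,0,0,0,0,0.03],[0,0,0,0,0,0,0.03],[0,0,0,0,0,0,0.03],[0,0,0,0,0,0,0.03],[0,0,0,0,0,0,0.03],[0,0,0,0,0,0,0.03]]]' >/dev/null; python3 ob.py 4
python3 -m handwheel '[[[0,0,0,-0.115,0.04,0,0.03],[0,0,0,0,0,0,0.03],[0,0,0,0,0,0,0.03],[0,0,0,0,0,0,0.03],[0,0,0,0,0,0,0.03],[0,0,0,0,0,0,0.03],[0,0,0,0,0,0,0.03],[0,0,0,0,0,0,0.03],[0,0,0,0,0,0,0.03]]]' >/dev/null; python3 ob.py 4
python3 -m handwheel '[[[0,0,0,0.115,-0.04,0,0.03],[0,0,0,0.115,-0.04,0,0.03],[0,0,0,0,0,0,0.03],[0,0,0,0,0,0,0.03],[0,0,0,0,0,0,0.03],[0,0,0,0,0,0,0.03],[0,0,0,0,0,0,0.03],[0,0,0,0,0,0,0.03],[0,0,0,0,0,0,0.03]]]' >/dev/null; python3 ob.py 6
```

```text
clock: 16.9
tcp_pos: [0.5206, -0.0858, 0.1319]
orientation: [0.529, 3.094, 0.001]
contact_force: [-1.2, -0.7, 7.4]
grip_width: 0.0626
clock: 17.57
tcp_pos: [0.5182, -0.0854, 0.2487]
orientation: [-0.529, -3.093, 0.001]
contact_force: [-0.7, -0.1, -5.2]
grip_width: 0.0626
17.92 tau [-1.89000e-02 -4.39644e+01  4.33360e+00 -2.55887e+01  1.22000e-02
  1.37000e-02  1.30000e-03] F [-0.4  -0.07 -4.96] M [-0.003 -0.02   0.002] ori [-5.2960e-01 -3.0957e+00  5.0000e-04] j [-0.2706  0.3078  0.3827  1.9844 -0.1474  0.8766  1.4225] pos [ 0.5194 -0.0858  0.2499]
18.9 tau [-1.45800e-01 -4.46013e+01  3.06020e+00 -2.54613e+01 -1.03620e+00
  2.12300e-01 -7.20000e-03] F [ 0.05 -0.35 -4.7 ] M [-0.513  0.186  0.03 ] ori [0.5188 3.0353 0.3714] j [-0.0876  0.3002  0.2975  2.0017 -0.4363  0.8661  1.7157] pos [ 0.5196 -0.0856  0.2504]
19.8 tau [ 9.09000e-02 -4.40542e+01  3.66740e+00 -2.56396e+01 -5.24000e-01
  3.70000e-03  5.50000e-03] F [-0.    0.64 -4.81] M [-0.233  0.09  -0.002] ori [0.5255 3.0713 0.1876] j [-0.1776  0.299   0.3376  1.9932 -0.288   0.8628  1.5646] pos [ 0.5195 -0.0858  0.2504]
20.7 tau [ 
[... 389 characters left out ...]
56] M [ 0.265 -0.081  0.004] ori [-0.5256 -3.0713  0.187 ] j [-0.3501  0.3229  0.4153  1.9739 -0.015   0.9052  1.2895] pos [ 0.5195 -0.0858  0.2504]
22.5 tau [ 7.98000e-02 -4.41134e+01  5.88670e+00 -2.48522e+01  1.05590e+00
  5.37400e-01  4.70000e-03] F [-0.09 -0.08 -4.4 ] M [ 0.489 -0.191 -0.006] ori [-0.5194 -3.0352  0.3714] j [-0.4269  0.3475  0.4497  1.9634  0.1005  0.945   1.1746] pos [ 0.5195 -0.0858  0.2504]
23.5 tau [-1.27500e-01 -4.37455e+01  4.17710e+00 -2.56301e+01  1.65000e-02
  7.50000e-03 -6.70000e-03] F [ 0.05  0.37 -4.51] M [-0.002 -0.012 -0.01 ] ori [-5.2950e-01 -3.0966e+00  3.0000e-04] j [-0.2634  0.3064  0.3736  1.9837 -0.1435  0.8767  1.4185] pos [ 0.5195 -0.0857  0.2504]
```

Jar B's odd-part ratio is 0.510 against 0.505 for jar A. That hints at a ball, but the arm configuration also differed. I'll repeat the test with jar B at jar A's test pose.

```bash
python3 -m handwheel '[[[0,0.0327,-0.001,0,0,0,0.03],[0,0.0327,0,0,0,0,0.03],[0,0.0327,0,0,0,0,0.03],[0,0.033,0,0,0,0,0.03],[0,0,0,0.115,-0.04,0,0.03],[0,0,0,0.115,-0.04,0,0.03],[0,0,0,0,0,0,0.03],[0,0,0,0,0,0,0.03],[0,0,0,0,0,0,0.03],[0,0,0,0,0,0,0.03]]]' 
python3 -m handwheel '[[[0,0,0,0,0,0,0.03],[0,0,0,0,0,0,0.03],[0,0,0,0,0,0,0.03],[0,0,0,0,0,0,0.03]]]' >/dev/null; python3 ob.py 4
python3 -m handwheel '[[[0,0,0,-0.115,0.04,0,0.03],[0,0,0,0,0,0,0.03],[0,0,0,0,0,0,0.03],[0,0,0,0,0,0,0.03],[0,0,0,0,0,0,0.03],[0,0,0,0,0,0,0.03],[0,0,0,0,0,0,0.03],[0,0,0,0,0,0,0.03],[0,0,0,0,0,0,0.03]]]' >/dev/null; python3 ob.py 4
python3 -m handwheel '[[[0,0,0,-0.115,0.04,0,0.03],[0,0,0,-0.115,0.04,0,0.03],[0,0,0,0,0,0,0.03],[0,0,0,0,0,0,0.03],[0,0,0,0,0,0,0.03],[0,0,0,0,0,0,0.03],[0,0,0,0,0,0,0.03],[0,0,0,0,0,0,0.03],[0,0,0,0,0,0,0.03]]]' >/dev/null; python3 ob.py 4
python3 -m handwheel '[[[0,0,0,-0.115,0.04,0,0.03],[0,0,0,0,0,0,0.03],[0,0,0,0,0,0,0.03],[0,0,0,0,0,0,0.03],[0,0,0,0,0,0,0.03],[0,0,0,0,0,0,0.03],[0,0,0,0,0,0,0.03],[0,0,0,0,0,0,0.03],[0,0,0,0,0,0,0.03]]]' >/dev/null; python3 ob.py 4
```

```text
clock: 24.33
tcp_pos: [0.5198, 0.0457, 0.2494]
orientation: [0.518, 3.036, 0.368]
contact_force: [0.1, -0.6, -4.9]
grip_width: 0.0625
24.82 tau [-8.31000e-02 -4.29927e+01  2.29340e+00 -2.55751e+01 -9.58200e-01
 -1.67900e-01 -8.30000e-03] F [ 0.59  0.25 -4.92] M [-0.49   0.174  0.013] ori [0.5189 3.0354 0.3714] j [-0.3017  0.2665  0.2376  2.0436 -0.4101  0.7823  1.4417] pos [0.5195 0.0454 0.2494]
25.72 tau [ 8.40000e-02 -4.32506e+01  2.94150e+00 -2.56652e+01 -4.84200e-01
 -1.93600e-01  6.10000e-03] F [-0.3   0.09 -4.35] M [-0.266  0.081  0.028] ori [0.5254 3.0713 0.1876] j [-0.3893  0.2765  0.2794  2.0188 -0.2544  0.8184  1.2807] pos [0.5195 0.0453 0.2494]
26.62 tau [ 1.07500e-01 -4.47143e+01  4.40110e+00 -2.52323e+01  4.92300e-01
  3.63200e-01  7.90000e-03] F [-0.37 -0.49 -4.68] M [ 0.224 -0.104  0.014] ori [-0.5261 -3.0713  0.1867] j [-0.5396  0.3217  0.3466  1.9665 -0.0046  0.934   1.0282] pos [0.5195 0.0451 0.2495]
27.52 tau [ 6.66000e-02 -4.59362e+01  5.24990e+00 -2.47406e+01  9.61700e-01
  8.26100e-01  3.80000e-03] F [ 0.16 -0.52 -4.7 ] M [ 0.456 -0.17  -0.011] ori [-0.5192 -3.0353  0.3713] j [-0.6017  0.3556  0.3723  1.9398  0.0905  1.0046  0.9359] pos [0.5196 0.0453 0.2494]
```

```bash
cat > ser.py <<'E'
from h import *
import sys
for i in range(int(sys.argv[1])):
    r.grab_frame("top"); o=r.get_obs(); print(round(o["clock"],2),o["tau"][[0,2,4,5,6]].round(4),o["contact_force"].round(2),o["moment"].round(3))
E
python3 -m handwheel '[[[0,0,0,0.115,-0.04,0,0.03],[0,0,0,0.115,-0.04,0,0.03],[0,0,0,0,0,0,0.03],[0,0,0,0,0,0,0.03],[0,0,0,0,0,0,0.03],[0,0,0,0,0,0,0.03],[0,0,0,0,0,0,0.03]]]' >/dev/null; python3 ob.py; python3 ser.py 10
```

```text
28.1 tau [ 3.46200e-01 -4.41144e+01  3.73970e+00 -2.55378e+01  6.15000e-02
  3.19000e-02 -2.27000e-02] F [-0.7  -0.36 -5.03] M [ 0.003 -0.023  0.003] ori [-5.2570e-01 -3.0965e+00  2.3000e-03] j [-0.4685  0.2962  0.3114  1.9918 -0.1157  0.8715  1.1394] pos [0.5196 0.0466 0.2491]
28.15 [ 0.1576  3.6426  0.0448  0.0238 -0.0183] [-1.11  0.05 -4.53] [ 0.048 -0.003  0.049]
28.2 [ 0.0282  3.5796  0.0327  0.0181 -0.0143] [ 0.07  0.06 -4.86] [-0.055  0.017  0.008]
28.25 [-0.0539  3.5413  0.0243  0.0141 -0.011 ] [ 0.07 -0.14 -5.84] [-0.012  0.009 -0.002]
28.3 [-0.1006  3.5212  0.019   0.0113 -0.0084] [-0.45 -0.41 -4.25] [-0.031  0.039 -0.052]
28.35 [-0.121   3.5129  0.0155  0.0096 -0.0064] [ 0.11 -1.07 -5.52] [-0.007  0.016 -0.024]
28.4 [-0.125   3.5123  0.0134  0.0084 -0.0048] [-0.17  0.51 -4.96] [ 0.013 -0.046 -0.026]
28.45 [-0.1167  3.5165  0.0124  0.0074 -0.0037] [-0.04 -0.74 -5.32] [-0.006  0.015  0.025]
28.5 [-1.0270e-01  3.5224e+00  1.1800e-02  6.6000e-03 -2.8000e-03] [ 0.81  0.4  -4.59] [-0.017  0.006  0.006]
28.55 [-8.5700e-02  3.5292e+00  1.1600e-02  6.2000e-03 -2.1000e-03] [ 0.22 -0.55 -4.11] [0.028 0.012 0.001]
28.6 [-6.8200e-02  3.5355e+00  1.1700e-02  5.8000e-03 -1.6000e-03] [ 1.13 -0.13 -4.81] [ 0.005 -0.019  0.006]
```

B's settling trace after the level-off matches A's sample for sample, with no ball signature. So both look quiet. I'll put B back and test C the same way.

```bash
python3 -m handwheel '[[[0,-0.0327,0,0,0,0,0.03],[0,-0.0327,0,0,0,0,0.03],[0,-0.0327,0,0,0,0,0.03],[0,-0.0327,0,0,0,0,0.03],[0,0,-0.03,0,0,0,0.03],[0,0,-0.035,0,0,0,0.03],[0,0,-0.025,0,0,0,0.03],[0,0,-0.015,0,0,0,0.03],[0,0,-0.008,0,0,0,0.03],[0,0,-0.004,0,0,0,0.03]]]'
python3 -m handwheel '[[[0,0,-0.0015,0,0,0,0.03],[0,0,0,0,0,0,0.03],[0,0,0,0,0,0,0.03],[0,0,0,0,0,0,0.03]]]'
```

```text
clock: 29.43
tcp_pos: [0.5191, -0.0856, 0.1319]
orientation: [-0.53, -3.094, 0.0]
contact_force: [-12.4, 0.5, 40.4]
grip_width: 0.0627
clock: 29.77
tcp_pos: [0.5205, -0.0856, 0.132]
orientation: [0.529, 3.094, 0.0]
contact_force: [-0.5, -1.3, 2.1]
grip_width: 0.0622
```

```bash
python3 -m handwheel '[[[0,0,0,0,0,0,0.0854],[0,0,0,0,0,0,0.0854],[0,0,0,0,0,0,0.0854],[0,0,0,0,0,0,0.0854],[0,0,0,0,0,0,0.0854]]]'
python3 -m handwheel '[[[0,0,0.02,0,0,0,0.0854],[0,0,0.035,0,0,0,0.0854],[0,0,0.035,0,0,0,0.0854],[0.0088,-0.029,0,0,0,0,0.0854],[0.0088,-0.029,0,0,0,0,0.0854],[0.0088,-0.029,0,0,0,0,0.0854],[0.0088,-0.029,0,0,0,0,0.0854],[0,0,0,0,0,0,0.0854],[0,0,0,0,0,0,0.0854],[0,0,0,0,0,0,0.0854]]]'
python3 wj.py w3
```

```text
clock: 30.18
tcp_pos: [0.5198, -0.0854, 0.1311]
orientation: [0.529, 3.096, 0.0]
contact_force: [0.4, -0.3, 0.1]
grip_width: 0.0854
clock: 31.02
tcp_pos: [0.5545, -0.201, 0.2205]
orientation: [-0.53, -3.096, -0.001]
contact_force: [0.1, 1.0, 0.3]
grip_width: 0.0855
31.0167 [ 0.55448875 -0.20096821  0.22053232]
0.78 [254.3, 195.0] ((552.1707763671875, -201.64230346679688), 31.972246170043945) 0.09692244187416192
0.77 [406.5, 94.5] ((519.4593505859375, -86.3083267211914), 32.38029098510742) 0.09692136147430688
```

View pics/w3.png

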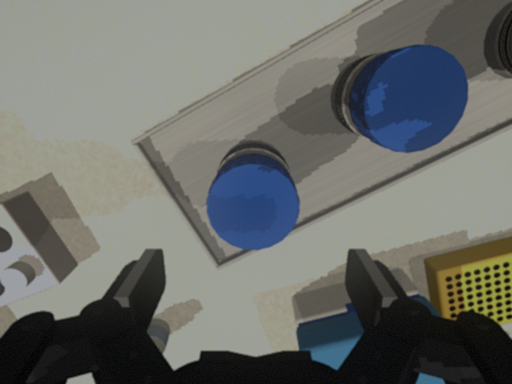

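Jar B stands upright at (410,95), and jar C's lid at (253,203) is centred. Gripping C and lifting it, then carrying it over jar A's test spot for the same test.

```bash
python3 -m handwheel '[[[-0.001,-0.001,-0.03,0,0,0,0.0854],[0,0,-0.035,0,0,0,0.0854],[0,0,-0.025,0,0,0,0.0854],[0,0,0,0,0,0,0.0854],[0,0,0,0,0,0,0.03],[0,0,0,0,0,0,0.03],[0,0,0,0,0,0,0.03],[0,0,0,0,0,0,0.03],[0,0,0,0,0,0,0.03],[0,0,0,0,0,0,0.03]]]' 60
python3 -m handwheel '[[[0,0,0.02,0,0,0,0.03],[0,0,0.035,0,0,0,0.03],[0,0,0.035,0,0,0,0.03],[0,0,0.03,0,0,0,0.03],[0,0,0,0,0,0,0.03]]]' 60
python3 -m handwheel '[[[-0.0048,0.0352,0,0,0,0,0.03],[-0.0048,0.0352,0,0,0,0,0.03],[-0.0048,0.0352,0,0,0,0,0.03],[-0.0048,0.0352,0,0,0,0,0.03],[-0.0048,0.0352,0,0,0,0,0.03],[-0.0048,0.0352,0,0,0,0,0.03],[-0.0048,0.0352,0,0,0,0,0.03],[0,0,0,0,0,0,0.03],[0,0,0,0,0,0,0.03],[0,0,0,0,0,0,0.03]]]'
python3 ob.py 6
python3 -m handwheel '[[[0,0,0,0.115,-0.04,0,0.03],[0,0,0,0.115,-0.04,0,0.03],[0,0,0,0,0,0,0.03],[0,0,0,0,0,0,0.03],[0,0,0,0,0,0,0.03],[0,0,0,0,0,0,0.03],[0,0,0,0,0,0,0.03],[0,0,0,0,0,0,0.03],[0,0,0,0,0,0,0.03],[0,0,0,0,0,0,0.03]]]' >/dev/null; python3 ob.py 3
python3 -m handwheel '[[[0,0,0,-0.115,0.04,0,0.03],[0,0,0,-0.115,0.04,0,0.03],[0,0,0,0,0,0,0.03],[0,0,0,0,0,0,0.03],[0,0,0,0,0,0,0.03],[0,0,0,0,0,0,0.03],[0,0,0,0,0,0,0.03]]]' >/dev/null; python3 ser.py 8
python3 -m handwheel '[[[0,0,0,-0.115,0.04,0,0.03],[0,0,0,-0.115,0.04,0,0.03],[0,0,0,0,0,0,0.03],[0,0,0,0,0,0,0.03],[0,0,0,0,0,0,0.03],[0,0,0,0,0,0,0.03],[0,0,0,0,0,0,0.03],[0,0,0,0,0,0,0.03],[0,0,0,0,0,0,0.03]]]' >/dev/null; python3 ob.py 4
python3 -m handwheel '[[[0,0,0,0.115,-0.04,0,0.03],[0,0,0,0.115,-0.04,0,0.03],[0,0,0,0,0,0,0.03],[0,0,0,0,0,0,0.03],[0,0,0,0,0,0,0.03],[0,0,0,0,0,0,0.03],[0,0,0,0,0,0,0.03]]]' >/dev/null; python3 ob.py; python3 ser.py 10
```

```text
clock: 31.95
tcp_pos: [0.5548, -0.2028, 0.1327]
orientation: [0.529, 3.094, 0.0]
contact_force: [-0.9, -0.1, 8.0]
grip_width: 0.0623
clock: 32.37
tcp_pos: [0.5563, -0.2037, 0.2573]
orientation: [0.529, 3.086, -0.0]
contact_force: [1.3, -0.5, -3.7]
grip_width: 0.0629
clock: 33.2
tcp_pos: [0.5194, 0.0439, 0.2502]
orientation: [-0.528, -3.096, 0.001]
contact_force: [0.5, -0.8, -4.9]
grip_width: 0.0625
33.45 tau [-7.49300e-01 -4.36802e+01  3.21020e+00 -2.57009e+01 -5.95000e-02
  1.30000e-02 -5.00000e-04] F [ 0.47 -0.28 -4.9 ] M [-0.062  0.001  0.003] ori [-5.3290e-01 -3.0959e+00  6.0000e-04] j [-0.4735  0.2948  0.327   1.9913 -0.1216  0.8743  1.1484] pos [0.5201 0.0427 0.2508]
34.38 tau [-1.32900e-01 -4.30345e+01  2.31970e+00 -2.57243e+01 -9.69000e-01
 -1.60000e-01 -1.01000e-02] F [-0.23 -0.15 -4.66] M [-0.541  0.173  0.001] ori [0.5185 3.0354 0.3713] j [-0.3043  0.2656  0.2437  2.0412 -0.4105  0.787   1.4444] pos [0.5201 0.0442 0.2509]
35.02 [-0.1784  3.5405 -0.0369 -0.0042  0.0242] [-0.12  0.02 -4.92] [-0.015  0.033  0.022]
35.07 [-0.0469  3.5978 -0.0252 -0.0063  0.0188] [ 0.83 -0.02 -
[... 1484 characters left out ...]
0.031]
37.05 [-0.0982  3.5611  0.0184  0.0154 -0.0083] [ 0.15 -0.31 -5.  ] [-0.001 -0.006  0.026]
37.1 [-0.1197  3.5528  0.0147  0.0135 -0.0063] [-0.27  0.21 -4.84] [-0.005 -0.053 -0.031]
37.15 [-0.1242  3.5515  0.0126  0.0122 -0.0048] [-0.15  0.78 -5.55] [-0.073 -0.052 -0.009]
37.2 [-0.1168  3.5552  0.0116  0.0113 -0.0036] [-0.08 -0.64 -3.97] [-0.032  0.004  0.022]
37.25 [-1.0380e-01  3.5607e+00  1.0900e-02  1.0700e-02 -2.8000e-03] [ 0.07  0.11 -5.52] [-0.043 -0.018 -0.037]
37.3 [-8.5900e-02  3.5679e+00  1.0800e-02  1.0100e-02 -2.1000e-03] [-0.46  0.34 -5.34] [-0.051 -0.061 -0.004]
37.35 [-6.8200e-02  3.5746e+00  1.0900e-02  9.8000e-03 -1.6000e-03] [ 0.79 -0.54 -5.2 ] [ 0.014  0.077 -0.01 ]
```

Level readings agree for all three jars, except for one kink in C's series near t=35.07. I'll apply small single-row tilts to C and sample the torque densely.

```bash
python3 -m handwheel '[[[0,0,0,0.115,-0.04,0,0.03]]]' >/dev/null; python3 ser.py 12
python3 -m handwheel '[[[0,0,0,-0.115,0.04,0,0.03],[0,0,0,-0.115,0.04,0,0.03]]]' >/dev/null; python3 ser.py 12
```

```text
37.48 [-9.0888 -4.5129  0.0268  0.1446 -1.5673] [-1.23 -1.89 -4.72] [-0.522  0.243  0.006]
37.53 [-1.2456  0.9614 -2.2433 -0.7267  1.5465] [ 0.3  -1.46 -5.01] [-0.468  0.141 -0.019]
37.58 [ 0.594   2.7946 -1.1353 -0.4268  0.6659] [ 0.09 -0.5  -5.22] [-0.271  0.047  0.053]
37.63 [ 1.0059  3.3012 -0.6165 -0.2481  0.1988] [ 0.76 -0.15 -3.88] [-0.229  0.04  -0.002]
37.68 [ 0.9646  3.3768 -0.4788 -0.184   0.0334] [ 0.76 -0.43 -5.76] [-0.787  0.121 -0.023]
37.73 [ 0.6763  3.2238 -0.4231 -0.1813 -0.0184] [ 0.3  -0.37 -5.11] [-0.271  0.099 -0.021]
37.78 [ 0.518   3.1721 -0.4088 -0.179  -0.0294] [-0.82  0.39 -5.27] [-0.228  0.037  0.018]
37.83 [ 0.3451  3.0914 -0.4219 -0.183  -0.0278] [-0.61 -0.54 -4.76] [-0.187  0.078 -0.011]
37.88 [ 0.1914  3.0106 -0.4389 -0.1778 -0.0233] [ 0.3   0.02 -4.93] [-0.273  0.053 -0.002]
37.93 [ 0.0816  2.9562 -0.4516 -0.1812 -0.0185] [-0.37  0.67 -4.4 ] [-0.209  0.064 -0.006]
37.98 [ 0.0052  2.9191 -0.4612 -0.1838 -0.0144] [ 0.05 -0.29 -4.73] [-0.254  0.036 -0.002]
38.03 [-0.043   2.8971 -0.4677 -0.1855 -0.0111] [ 0.32 -0.68 -4.92] [-0.26   0.039  0.011]
38.25 [ 
[... 367 characters left out ...]
4  3.5858  0.4108  0.301  -0.0267] [ 0.11 -0.38 -5.15] [ 0.153 -0.051 -0.006]
38.5 [-1.0062  3.8519  0.4348  0.3276  0.0173] [-0.64 -0.81 -4.86] [ 0.202 -0.098  0.013]
38.55 [-0.727   3.9653  0.4092  0.3166  0.0267] [ 0.39 -0.35 -4.77] [ 0.273 -0.096 -0.018]
38.6 [-0.472   4.09    0.4277  0.3306  0.0251] [-0.01 -0.96 -4.49] [ 0.235 -0.029 -0.001]
38.65 [-0.2545  4.2016  0.4496  0.3432  0.0208] [ 0.55 -0.33 -4.15] [ 0.262 -0.114  0.014]
38.7 [-0.0961  4.2813  0.4662  0.3515  0.0165] [ 0.33 -0.21 -5.27] [ 0.251 -0.072  0.006]
38.75 [0.0102 4.3333 0.4777 0.3567 0.0128] [-1.26 -0.99 -4.84] [ 0.177 -0.075 -0.008]
38.8 [0.0761 4.3637 0.4851 0.3597 0.0099] [ 0.04  0.92 -4.67] [ 0.245 -0.115  0.056]
```

Jar C shows clear knocks: the moment spikes to -0.787 at t=37.68, against noise of about 0.04. There is also a torque bounce at t=38.45–38.55. I'll shake it a few more cycles so the rattle steps are definitely met, then carry it to the reader.

```bash
python3 -m handwheel '[[[0,0,0,0.115,-0.04,0,0.03],[0,0,0,0.115,-0.04,0,0.03],[0,0,0,0,0,0,0.03],[0,0,0,0,0,0,0.03],[0,0,0,0,0,0,0.03]]]' >/dev/null; python3 ser.py 4
python3 -m handwheel '[[[0,0,0,-0.115,0.04,0,0.03],[0,0,0,-0.115,0.04,0,0.03],[0,0,0,0,0,0,0.03],[0,0,0,0,0,0,0.03],[0,0,0,0,0,0,0.03]]]' >/dev/null; python3 ser.py 4
python3 -m handwheel '[[[0,0,0,0.115,-0.04,0,0.03],[0,0,0,0.115,-0.04,0,0.03],[0,0,0,0,0,0,0.03],[0,0,0,0,0,0,0.03],[0,0,0,0,0,0,0.03],[0,0,0,0,0,0,0.03],[0,0,0,-0.115,0.04,0,0.03]]]'
python3 -m handwheel '[[[0.012,0.035,0,0,0,0,0.03],[-0.012,-0.035,0,0,0,0,0.03],[-0.012,-0.035,0,0,0,0,0.03],[0.012,0.035,0,0,0,0,0.03],[0.012,0.035,0,0,0,0,0.03],[-0.012,-0.035,0,0,0,0,0.03],[-0.012,-0.035,0,0,0,0,0.03],[0.012,0.035,0,0,0,0,0.03],[0,0,0,0,0,0,0.03],[0,0,0,0,0,0,0.03]]]'; python3 ser.py 8;python3 ob.py
```

```text
39.27 [ 0.6435  3.0339 -0.519  -0.1272 -0.0205] [ 0.16 -0.38 -5.34] [-0.241  0.152  0.024]
39.32 [ 0.7234  3.2045 -0.4027 -0.1787 -0.0318] [-0.41 -0.05 -4.63] [-0.255  0.055  0.008]
39.37 [ 0.4967  3.1226 -0.4045 -0.1942 -0.0299] [ 0.19  0.34 -5.01] [-0.244  0.089 -0.002]
39.42 [ 0.2755  3.0118 -0.4296 -0.1779 -0.0252] [-0.23 -0.81 -5.57] [-0.235  0.102  0.053]
39.88 [-1.0861  3.7789  0.4282  0.3235  0.014 ] [ 0.41 -0.28 -5.19] [ 0.201 -0.011  0.006]
39.93 [-0.8034  3.896   0.408   0.3177  0.0242] [ 0.6  -0.26 -5.15] [ 0.215 -0.116 -0.008]
39.98 [-0.5438  4.0229  0.4267  0.3316  0.0231] [-0.66 -0.94 -5.05] [ 0.193 -0.12  -0.033]
40.03 [-0.319   4.137   0.4485  0.3442  0.0193] [-0.72 -0.2  -3.7 ] [ 0.206 -0.079  0.047]
clock: 40.62
tcp_pos: [0.5194, 0.0409, 0.2509]
orientation: [-0.538, -3.094, 0.003]
contact_force: [-1.7, -1.4, -5.8]
grip_width: 0.0625
clock: 41.45
tcp_pos: [0.5209, 0.047, 0.251]
orientation: [0.522, 3.097, -0.0]
contact_force: [0.1, 0.4, -6.0]
grip_width: 0.062
41.5 [-0.2706  3.1217 -0.1197 -0.0915 -0.0395] [ 0.35  0.55 -6.  ] [-0.088 -0.01  -0.009]
41.55 [-0.3736  
[... 277 characters left out ...]
3369e+00 -4.0000e-04 -2.7000e-03 -7.4000e-03] [-0.34  0.04 -5.34] [-0.029  0.011 -0.027]
41.75 [-2.0510e-01  3.3801e+00  2.3000e-03 -4.0000e-04 -5.5000e-03] [ 0.22 -0.1  -5.35] [ 0.006 -0.001  0.016]
41.8 [-1.6300e-01  3.4111e+00  3.1000e-03 -1.0000e-04 -4.1000e-03] [ 1.15 -0.48 -4.82] [ 0.024 -0.054  0.005]
41.85 [-1.2660e-01  3.4334e+00  3.3000e-03 -4.0000e-04 -3.1000e-03] [ 0.15  0.25 -5.01] [ 0.017 -0.018  0.047]
41.85 tau [-1.26600e-01 -4.39587e+01  3.43340e+00 -2.57618e+01  3.30000e-03
 -4.00000e-04 -3.10000e-03] F [ 0.15  0.25 -5.01] M [ 0.017 -0.018  0.047] ori [-5.2990e-01 -3.0965e+00  5.0000e-04] j [-0.4561  0.2933  0.3033  1.9899 -0.1124  0.8744  1.1391] pos [0.5201 0.0438 0.2509]
```

Before committing, I'll take a short repeat with dense sampling right around the knock time.

```bash
python3 -m handwheel '[[[0,0,0,0.115,-0.04,0,0.03]]]' >/dev/null; python3 ser.py 7
python3 -m handwheel '[[[0,0,0,-0.115,0.04,0,0.03]]]' >/dev/null; python3 ser.py 7
python3 -m handwheel '[[[0,0,0,-0.115,0.04,0,0.03]]]' >/dev/null; python3 ser.py 7
python3 -m handwheel '[[[0,0,0,0.115,-0.04,0,0.03]]]' >/dev/null; python3 ser.py 7
```

```text
41.98 [-9.021  -4.5611  0.0381  0.152  -1.5717] [-1.81 -3.91 -4.15] [-0.486  0.301 -0.009]
42.03 [-1.2921  0.8184 -2.2712 -0.7543  1.5514] [-0.75 -1.98 -5.5 ] [-0.36   0.161 -0.04 ]
42.08 [ 0.5555  2.6608 -1.1461 -0.4422  0.6677] [-0.55 -1.09 -5.08] [-0.248  0.162  0.035]
42.13 [ 0.9819  3.1783 -0.6189 -0.2541  0.199 ] [-0.36 -0.53 -5.03] [-0.248  0.053  0.054]
42.18 [ 0.6817  3.0208 -0.5293 -0.2108  0.0321] [ 0.18 -0.04 -4.09] [-0.192  0.105  0.045]
42.23 [ 0.7276  3.1667 -0.3992 -0.1935 -0.0189] [-0.5   0.58 -4.84] [-0.226  0.025 -0.017]
42.28 [ 0.5407  3.0838 -0.402  -0.1763 -0.0299] [ 0.89  0.23 -5.52] [-0.239  0.069 -0.022]
42.42 [ 8.9214 10.4674 -0.6869  0.1574  1.6121] [ 2.62  3.77 -4.24] [ 0.292 -0.289  0.036]
42.47 [ 1.3719  5.4581  1.8402  0.6524 -1.5675] [-0.91  2.5  -5.67] [ 0.153 -0.052 -0.021]
42.52 [-0.3874  3.7447  0.7598  0.2434 -0.6864] [-1.15  0.34 -4.95] [ 0.092  0.014 -0.007]
42.57 [-0.9244  3.1564  0.2076  0.0492 -0.2149] [-0.31  0.34 -4.05] [ 0.001  0.012 -0.001]
42.62 [-0.9552  3.0289  0.0128 -0.0099 -0.0441] [-0.05 -0.38 -5.57] [-0.    -0.005 -0.031]
42.67 [-
[... 736 characters left out ...]
  0.4181  0.3288  0.0294] [ 0.23  0.18 -4.85] [ 0.242 -0.057  0.034]
43.28 [-9.1469 -4.1254  0.1189  0.2585 -1.1775] [-1.44 -3.36 -4.42] [-0.375  0.221  0.014]
43.33 [-1.3628  1.5272 -1.4808 -0.7147  1.215 ] [-0.05 -0.47 -4.21] [-0.239  0.002  0.01 ]
43.38 [ 0.4639  3.2942 -0.5626 -0.3072  0.5312] [-0.5  -0.61 -4.17] [-0.023  0.003  0.018]
43.43 [ 0.9359  3.8091 -0.1261 -0.0753  0.1674] [ 0.2   0.55 -5.05] [-0.037  0.021 -0.017]
43.48 [0.9302 3.8877 0.0196 0.0073 0.0352] [-0.88  0.37 -5.54] [-0.075 -0.032  0.006]
43.53 [ 0.7846  3.8401  0.0645  0.033  -0.0061] [-0.26 -0.56 -4.97] [-0.033 -0.028 -0.029]
43.58 [ 0.5863  3.7374  0.0604  0.032  -0.0163] [-0.26 -0.22 -5.68] [ 0.013  0.004 -0.02 ]
```

There is a second clear knock at t=43.0, and levelling is smooth. Jar C rattles. Carrying it to the reader: target jar axis (0.592, 0.2535), TCP z 0.204.

```bash
python3 -m handwheel '[[[0.009,0.026,0,0,0,0,0.03],[0.009,0.026,0,0,0,0,0.03],[0.009,0.026,0,0,0,0,0.03],[0.009,0.026,0,0,0,0,0.03],[0.009,0.026,0,0,0,0,0.03],[0.009,0.026,0,0,0,0,0.03],[0.009,0.026,0,0,0,0,0.03],[0.009,0.027,0,0,0,0,0.03],[0,0,-0.025,0,0,0,0.03],[0,0,-0.022,0,0,0,0.03]]]'
python3 -m handwheel '[[[0,0,0,0,0,0,0.03],[0,0,0,0,0,0,0.03],[0,0,0,0,0,0,0.03],[0,0,0,0,0,0,0.03],[0,0,0,0,0,0,0.03],[0,0,0,0,0,0,0.03]]]'
python3 - <<'E'
from h import *
W=np.array([.665,.3215,.105]); a=np.radians(42.8); ax=np.array([np.cos(a),np.sin(a),0]); ay=np.array([-ax[1],ax[0],0])
o=r.get_obs(); t=o["tcp_pos"]; lab=np.array([t[0],t[1],t[2]-.1287+.03]); print("label in window (tcp):",((lab-W)@ax).round(4),((lab-W)@ay).round(4),(lab-W)[2].round(4))
for n in("top","scene"):
    p,d=r.grab_frame(n); save(n+"9",p)
    for m in r.masks_of("jar_a",n):
        q=pts(n,d,m["pixels"]); print(n,round(m["p"],2),m["at"],np.round(np.median(q,0),3),np.round(np.percentile(q,3,axis=0),3),np.round(np.percentile(q,97,axis=0),3))
    m=r.masks_of("reader",n)[0]; q=pts(n,d,m["pixels"]); h=q[q[:,2]>.135]; h=h[h[:,2]<.16]; print("reader",m["p"],cv2.minAreaRect((h[:,:2]*1000).astype(np.float32)))
E
```

```text
clock: 44.42
tcp_pos: [0.5925, 0.2575, 0.2037]
orientation: [0.521, 3.096, 0.003]
contact_force: [-0.6, -0.3, -6.0]
grip_width: 0.0627
clock: 44.92
tcp_pos: [0.5927, 0.253, 0.2052]
orientation: [0.53, 3.095, 0.002]
contact_force: [-0.4, 0.1, -6.1]
grip_width: 0.0622
label in window (tcp): -0.0996 -0.0012 0.0015
top 0.58 [229.0, 197.4] [0.513 0.046 0.094] [0.488 0.019 0.027] [0.547 0.073 0.099]
top 0.56 [164.6, 173.0] [0.567 0.239 0.138] [0.468 0.158 0.082] [0.581 0.256 0.578]
top 0.55 [271.6, 192.7] [ 0.514 -0.084  0.094] [ 0.49  -0.112  0.046] [ 0.544 -0.057  0.099]Traceback (most recent call last):
  File "<stdin>", line 8, in <module>
IndexError: list index out of range
```

View pics/top9.png

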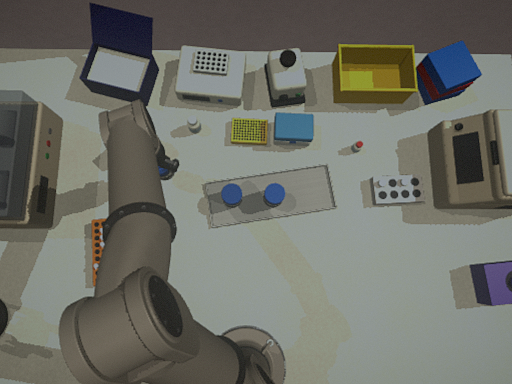

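The top view shows jars A and B standing in the tray at (231,194) and (274,194), with the arm holding C at the reader. One scene view before handing in.

```bash
python3 -m handwheel '[[[0,0,0,0,0,0,0.03],[0,0,0,0,0,0,0.03],[0,0,0,0,0,0,0.03],[0,0,0,0,0,0,0.03],[0,0,0,0,0,0,0.03],[0,0,0,0,0,0,0.03]]]'
python3 - <<'E'
from h import *
p,d=r.grab_frame("scene"); save("scene9",cv2.resize(p[120:280,160:440],None,fx=2.8,fy=2.8))
for m in r.masks_of("jar_a","scene"):
    q=pts("scene",d,m["pixels"]); print(round(m["p"],2),m["at"],np.round(np.percentile(q,3,axis=0),3),np.round(np.percentile(q,97,axis=0),3))
for m in r.masks_of("reader","scene")[:1]:
    q=pts("scene",d,m["pixels"]); h=q[(q[:,2]>.135)&(q[:,2]<.16)]; print(m["p"],m["at"],cv2.minAreaRect((h[:,:2]*1000).astype(np.float32)))
print(r.get_obs()["qvel"].round(4))
E
```

```text
clock: 45.57
tcp_pos: [0.5921, 0.2529, 0.2039]
orientation: [-0.53, -3.097, 0.0]
contact_force: [-0.3, -0.2, -4.3]
grip_width: 0.0625
0.88 [266.0, 184.0] [0.496 0.015 0.01 ] [0.551 0.073 0.097]
0.82 [338.0, 185.1] [0.577 0.222 0.081] [0.624 0.277 0.166]
0.73 [228.0, 190.3] [ 0.497 -0.114  0.013] [ 0.553 -0.058  0.097]
0.59 [372.3, 216.4] ((688.3759765625, 340.1174011230469), (53.17068099975586, 77.02169036865234), 44.94974899291992)
[-0.0008  0.0012 -0.0006  0.0002 -0.0001  0.0008  0.    ]
```

View pics/scene9.png

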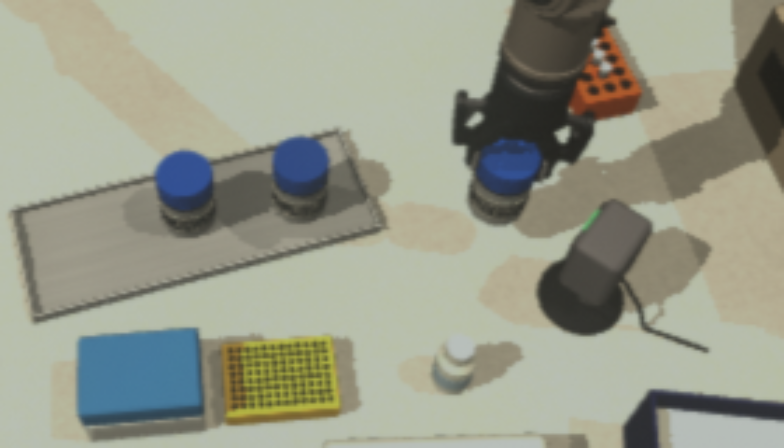

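The held jar at (505,180) is upright in front of the reader's window at (600,240), with a gap between them. The two quiet jars stand in the tray. Handing in.

```bash
python3 -c "
from bench import r
print(r.hand_in())"
```

```text
the job is handed in; nothing more can be done
None
```

I handed in with the rattling jar held upright in front of the reader's window. It was the right-hand jar in the tray (smallest y), which I called C. The other two are standing back in the tray. No verdict was reported.

**How I found it:** I tilted each jar side to side in turn.
- **Jars A (left) and B (middle):** these gave smooth, matching torque traces, so I put them back where they stood.
- **Jar C:** it gave knocks: moment spikes at t=37.68 and t=43.0 s, about 0.25 to 0.5 N m beyond its tilted reading against roughly 0.04 N m of noise. I then shook it several more times, by tilting and sideways.

**Last checks, at about 45.6 s of the 72 s allowed:**
- **Position:** the label's middle was about 100 mm in front of the window, and within about 2 mm of the line of view sideways and in height. This is worked out from the tool's pose and the camera-measured reader.
- **Hold:** the jar was upright and still, clear of the reader in the camera view, and held with a 60 N grip setting.
- **Other jars and bench:** A and B stood upright and released in the tray. The bench items in view looked undisturbed; I did not re-measure their positions.

**What was weaker or disagreed:**
- **Level torques:** settled readings with the jar level did not tell the jars apart.
- **Jar B:** a static tilt-ratio test on B looked slightly suspicious (0.509 to 0.510, against 0.505 for A), until its settling trace matched A's.
- **No matching control:** I only sampled densely right after each tilt on C, so A and B have no like-for-like comparison.
- **Touchdown:** setting jar B down read about 40 N at the wrist for a moment, well under the 120 N wrist limit.
- **Reader detection:** the reader was not found in the last top picture because the arm covered it. The scene picture confirmed it to within about 3 mm.

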